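# Knock two soap bars out of their mould tray

## Task

Two bars of home-made laundry soap are stuck in the blue mould tray. Turn the tray over by its steel handle onto the wooden drying board, and rap it down on the board until both bars let go and lie flat on the board; then lift the tray off and lay it, empty and flat (either way up), back on the middle of the black mat. Do not touch the soft soap with the gripper, do not let a bar fall from a height, and leave the other things where they are.

Things in the scene. Friction and masses are not known exactly. Their poses are not given: they have to be found in the camera images.
- tray: Blue mould tray, 0.35 kg empty: body 101 (x) x 134 (y) x 46 (z) mm, open at z+, 6 mm floor, two cavities 88 x 52 mm at y = +-34 mm. Origin: centre of its underside. At its -x end (towards the robot at the start) a steel handle: round bar 12 mm thick, 110 mm long, along y, 41 mm free gap to the body. Gripped with 15 N it hangs down from the bar; with 5 N the bar turns freely in the fingers.
- tray_handle (a point): Middle of the handle bar: 97.5 mm to -x of the tray's origin, 23 mm above its underside (half the height, so equally high when upside down), 148 mm from the tray's far end. The bar's ends are held by two arms at y = +-55 mm.
- soap_a: Cream soap bar, 84 x 50 x 24 mm, 0.11 kg; origin: centre of its underside, at first on a cavity's floor. Sprung nubs hold it when the tray is turned over and laid down slowly (under 0.1 m/s). A sharp rap of the upside-down tray frees it: drop the handle end 30 to 60 mm, or drive it down at 0.5 m/s. Under the tray on the board its origin is 50 mm above the table while stuck, 36 mm when out.
- soap_b: Green soap bar, the same as soap_a, in the other cavity.
- board: Dark wooden drying board, fixed, 250 (x) x 210 (y) x 12 (z) mm. Origin: centre of its underside, on the table.
- mat: Black rubber mat, fixed, 240 (x) x 200 (y) x 4 (z) mm. Origin: centre of its underside, on the table.
- brush: Brush lying on the table between mat and board, about 200 mm long; a bystander. Origin: under its middle.
- jar: Jar with a yellow lid, 70 mm across, 90 mm tall, behind; a bystander. Origin: centre of its base.
- spray: White bottle with a red cap, 66 mm across, 190 mm tall, at the left; a bystander. Origin: centre of its base.
- paint_can: Can, 100 mm across, 120 mm tall, at the right; a bystander. Origin: centre of its base.
- mug: Blue mug, 80 mm across, 90 mm tall, behind on the left; a bystander. Origin: centre of its base.
- sponge: Yellow sponge block, 110 x 70 x 35 mm, behind on the right; a bystander. Origin: centre of its underside.
There are look-alikes about, which are no part of the job. There is more than one size of the tray; the job needs the larger. What is shaped like the soap_a but orange is not meant.

How it is judged:
By the outcome, as a careful person would: the job done as asked, in the order asked, and still so for the second after the job is handed in, with the robot touching nothing.
It also fails if it takes over 70 s, if anything falls off the work surface, if the arm or the gripper's body presses on something with over 40 N, if the wrist force passes 120 N, or if a joint passes its speed limit or range.

## Robot

A 6-joint arm with a two-finger parallel gripper is mounted at the origin on the work surface. World frame = base frame: x ahead of the robot, y to its left, z up, the work surface at z = 0. Lengths are in mm, angles in rad, forces in N, time in s.
With the tool pointing down it reaches from about 325 to 775 mm from the base axis. Payload 5.5 kg.
Tool frame: the origin (TCP) lies midway between the tips of the shut fingers; the grasp point (between the pads) lies 19 mm behind it; z points along the fingers, y is the line along which they close (so a half turn about z gives the same grasp; the last joint's range is limited). The gripper opens to 88 mm and grips with 3 to 60 N. Pads are 20 mm wide; open, the fingers measure 115 mm over their backs; the gripper's body (75 mm by 178 mm) begins 61 mm behind the grasp point.
Start: joints at [1.189, 0.091, 1.231, -0, 1.82, -0.057], TCP at [191.476, 568.642, 222.631] pointing down, gripper open.
Joint ranges: [-2.87, 2.87], [-0.86, 2.18], [0.17, 2.46], [-1.51, 4.65], [0.06, 2.69], [-2.65, 2.65]. Speed limits (rad/s): [2.57, 2.57, 3.01, 3.14, 3.14, 3.14].

## Interface

Orientations are given as a unit quaternion [w, x, y, z].
In Python, from rig import env, imaging, workorder gives the robot as it stands.
- The arm moves only by the tool step_arm, never from a script. Its argument "motion" is a list of rows, each a list of 2 entries, a list of its own where there are three numbers: the shift along the tool's x, y, z in mm, then the turn, a rotation vector about the tool's x, y, z in rad. In form: [[[tx, ty, tz], [rx, ry, rz]], ...]. A call has 1 to 5 rows; each row is the pose to reach, as a shift and turn from the pose commanded when the call began, along the tool's axes at that moment; what a row does not reach only later rows make up. A row lasts 1/8 s, in which the tool goes at most 62.5 mm and 10.7 degrees, less where a joint would pass 70% of its speed; a pose out of reach is approached as far as the arm can. A call with a gripper value outside its range is refused whole. "gripper" is the opening, from 0 (shut) to 1 (fully open), set as the call begins (left out, the last holds). The fingers move at their own pace and stop on an object; the grip force is fixed at half the most. Time passes only in rows, so rows that repeat a pose let the fingers close. It gives the time, the measured TCP pose, the force and the opening at its end, in the units of the state.
- env.read_state(): the state, without advancing time (a new reading comes with each control period).
- imaging.snapshot(name): name is "scene" or "side" or "wrist"; returns (picture, depth): 420x560x3 uint8, blue, green, red; 420x560 float32, mm along the optical axis (not along the pixel's ray), 0 where there is no reading.
- imaging.camera_info(name): a dict with "K" (3x3 intrinsics, pixels), "world_to_cam" (4x4, takes a point from world to camera coordinates). Camera axes: x right, y up, looking along -z (the intrinsics and any distortion apply to the point x, -y, -z); pixel columns grow to the right and rows downward; lengths in mm; the calibration is good to about 2 mm. A picture is of the moment at which its call begins: read the wrist's pose just before it. camera_info takes no time and is no camera call; for the wrist camera it gives the pose at the moment of the call.
- workorder.hand_in(): hands the job in, once; it reports no verdict.
The state is a dict: "time": time; "joints": joint angles; "qvel": joint speeds; "joint_efforts": joint torques, N m; "tool_pos": TCP position; "tcp_rot": TCP orientation; "contact_force": force on the tool from outside, world axes, zero at the start; "ft_torque": the same for the moment, N m; "finger_gap": finger opening in mm.
Only numpy, scipy, OpenCV 4.12 (cv2) and the standard library are available. Lean on these libraries where they do the work, as an engineer would, in place of code of your own. Each camera call takes 0.05 s, during which the arm holds its last target. There are 200 camera calls.

## Working session

There is one attempt and no reset: what is moved stays moved. The work goes in short steps, Python scripts to look and compute and a tool call to move; the robot and the scene stay as the last step left them, time stands still between calls to the robot, and variables do not carry over. Pictures are saved under pics/ and viewed, on a budget of 10 in all, crops included, one or two more only if the job needs it, and the job is handed in when it is done.

Besides the shell and the picture viewer there is one more tool, called after ">>>" by a JSON object that holds its "fn" and its "kwargs". step_arm: Moves the arm, as the interface text tells. Its arguments: {"type":"object","properties":{"motion":{"type":"array"},"gripper":{"type":"number"}},"required":["motion"]}

```bash
ls; mkdir -p pics; python3 - <<'E'
from rig import env, imaging
import cv2,numpy as np,pickle
s=env.read_state();print({k:np.round(v,3).tolist() for k,v in s.items()})
D={}
for n in("scene","side"):
    p,d=imaging.snapshot(n);c=imaging.camera_info(n);D[n]=(p,d,c);cv2.imwrite(f"pics/{n}0.png",p);print(n,c)
pickle.dump(D,open("d0.pkl","wb"))
E
```

```text
pics
{'time': 0.0, 'joints': [1.189, 0.092, 1.232, -0.0, 1.82, -0.057], 'qvel': [-0.0, -0.001, -0.001, 0.001, -0.001, 0.001], 'joint_efforts': [0.001, -44.645, -40.644, 0.07, 0.029, -0.0], 'tool_pos': [191.385, 568.356, 221.5], 'tcp_rot': [-0.0, 0.162, 0.987, -0.001], 'contact_force': [-0.216, 0.36, -0.19], 'ft_torque': [-0.078, -0.021, -0.033], 'finger_gap': 87.454}
scene {'K': array([[463.0575217 ,   0.        , 285.59759529],
       [  0.        , 463.0575217 , 212.6246551 ],
       [  0.        ,   0.        ,   1.        ]]), 'world_to_cam': array([[ 2.56377211e-01,  9.66561335e-01,  5.46912840e-03,
        -1.24009039e+02],
       [-7.37909044e-01,  1.92067038e-01,  6.46993428e-01,
         3.23827088e+02],
       [ 6.24308393e-01, -1.69910090e-01,  7.62475962e-01,
        -1.60393292e+03],
       [ 0.00000000e+00,  0.00000000e+00,  0.00000000e+00,
         1.00000000e+00]])}
side {'K': array([[503.11052318,   0.        , 285.69980354],
       [  0.        , 503.11052318, 201.48979768],
       [  0.        ,   0.        ,   1.        ]]), 'world_to_cam': array([[ 8.96510126e-01, -4.42547578e-01,  2.05239958e-02,
        -4.53789123e+02],
       [ 2.06733561e-01,  4.58874573e-01,  8.64115363e-01,
        -1.35155339e+02],
       [-3.91830101e-01, -7.70445175e-01,  5.02875138e-01,
        -9.99236426e+02],
       [ 0.00000000e+00,  0.00000000e+00,  0.00000000e+00,
         1.00000000e+00]])}
```

View pics/scene0.png

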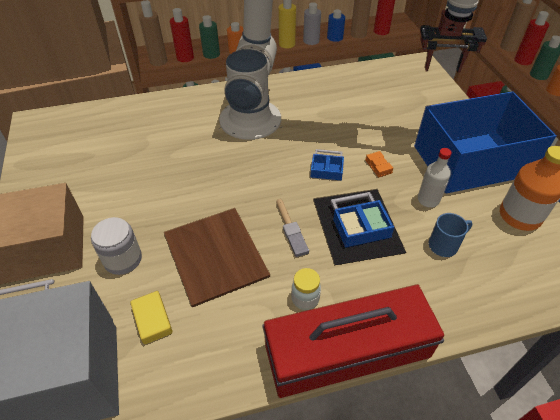

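View pics/side0.png

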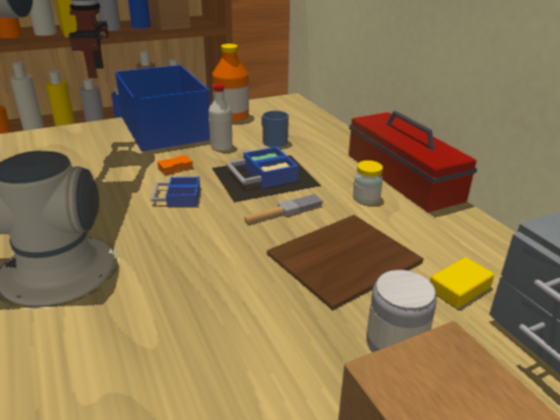

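The scene view has the large tray on the mat at about (362,222), with cream soap at (352,222) and green at (374,215), and its handle towards the robot at (380,200). The board is at (217,254), the brush at (293,230), the jar at (306,290), and the small look-alike tray at (327,165). The side view agrees.

```bash
cat > h.py <<'E'
import numpy as np,cv2
def world(d,c):
    K,T=c["K"],c["world_to_cam"]; v,u=np.mgrid[:d.shape[0],:d.shape[1]]
    x=(u-K[0,2])/K[0,0]*d; y=(v-K[1,2])/K[1,1]*d
    return (np.stack([x,-y,-d],-1)-T[:3,3])@T[:3,:3]
def ray(px,c,z):
    K,T=c["K"],c["world_to_cam"]; R=T[:3,:3]
    o=-R.T@T[:3,3]; r=np.array([(px[0]-K[0,2])/K[0,0],-(px[1]-K[1,2])/K[1,1],-1])@R
    return o+r*(z-o[2])/r[2]
def proj(p,c):
    K,T=c["K"],c["world_to_cam"]; q=T[:3,:3]@p+T[:3,3]
    return K[0,0]*q[0]/-q[2]+K[0,2],K[1,1]*-q[1]/-q[2]+K[1,2]
def rect(P):
    (cx,cy),(w,h),a=cv2.minAreaRect(P[:,:2].astype(np.float32)); return np.round([cx,cy,w,h,a],1)
E
python3 - <<'E'
import pickle,numpy as np,cv2
from h import *
D=pickle.load(open("d0.pkl","rb"))
for n in D:
    p,d,c=D[n]; W=world(d,c); hsv=cv2.cvtColor(p,cv2.COLOR_BGR2HSV); H,S,V=[hsv[...,i].astype(int) for i in range(3)]
    ok=d>0; X,Y,Z=W[...,0],W[...,1],W[...,2]
    tab=ok&(abs(Z)<8)&(X>250)&(X<500); print(n,"table z",np.median(Z[tab]))
    def big(m,name):
        m=cv2.morphologyEx(m.astype(np.uint8),cv2.MORPH_OPEN,np.ones((2,2)))
        k,l,st,ct=cv2.connectedComponentsWithStats(m)
        for i in np.argsort(-st[1:,4])[:4]+1:
            if st[i,4]<60: continue
            P=W[l==i]; print(name,st[i,4],np.round(ct[i]),"rect",rect(P),"z",np.round(np.percentile(P[:,2],[2,50,98])))
    big(ok&(H>100)&(H<130)&(S>130)&(Z>35)&(Z<60)&(Y<480),"blue rim")
    big(ok&(V<60)&(S<120)&(abs(Z-4)<6),"mat")
    big(ok&(V<130)&(S>90)&(H<20)&(abs(Z-12)<7),"board")
    big(ok&(H>30)&(H<85)&(S>40)&(Z>15)&(Z<60)&(Y>0),"green")
    big(ok&(Z>12)&(Z<400)&(X>250)&(X<850)&(Y>-350)&(Y<520),"things")
E
```

```text
scene table z 0.7899240400274755
blue rim 836 [365. 220.] rect [843.1  -5.6 164.7 940.3  54.1] z [ 8. 47. 53.]
mat 1965 [354. 239.] rect [875.7  70.4 254.4 943.   69.4] z [-0.  5. 26.]
mat 164 [354. 203.] rect [478.6 203.   60.5 113.5   1.6] z [ 0.  6. 53.]
mat 74 [377. 196.] rect [468.6 283.1  28.4  81.6  75.3] z [-0.  5. 51.]
board 6201 [216. 257.] rect [ 835.2 -164.3  851.5  220.5    7.9] z [ 6. 12. 17.]
board 301 [49. 58.] rect [ 292.5 -374.8 1951.8  362.1   19.8] z [-2.  7. 16.]
board 247 [ 40. 274.] rect [ 4.888e+02 -6.477e+02  7.300e+00  1.985e+02  6.000e-01] z [-1.  7. 15.]
board 87 [509. 220.] rect [ 958.5  216.9   65.4 1065.2   39.5] z [  3.  12. 301.]
green 317 [375. 218.] rect [559.  237.3  47.   88.6  88. ] z [30. 35. 50.]
things 2946 [439. 160.] rect [ 784.2  223.5  150.9 1303.1   54.7] z [ 13. 106. 190.]
things 2322 [342. 310.] rect [927.3 -58.1 274.8 705.9  44.3] z [116. 120. 124.]
things 2136 [363. 221.] rect [869.6  60.9 180.2 959.1  66.2] z [ 6. 35. 53.]
things 1223 [450. 234.] rect [912.3 122.9  82.5 983.6  42. ] z [ 1. 56. 92.]
side table z 1.696498194737938
blue
[... 270 characters left out ...]
3.5  307.8   44.2] z [ 7. 14. 16.]
board 389 [424. 199.] rect [ 657.8 -238.7 1804.7  222.3   40.4] z [ 1. 11. 19.]
board 174 [54. 61.] rect [1.4880e+02 3.6530e+02 2.5180e+02 2.5442e+03 9.0000e-01] z [-1.  8. 17.]
board 125 [177. 169.] rect [ 169.8 -281.3 1277.3   83.4   74.9] z [ 3.  9. 17.]
green 85 [265. 157.] rect [558.7 227.4  58.2  78.2  83.2] z [33. 36. 53.]
things 6602 [344. 259.] rect [ 291.8 -452.   994.   305.4   44.4] z [11. 14. 16.]
things 5436 [393. 166.] rect [ 529.1 -407.9 1375.7  234.1   55.5] z [ 13.  76. 123.]
things 4779 [184. 119.] rect [ 378.6  351.1 2606.7  315.4   76.2] z [ 11.  88. 174.]
things 1780 [267. 167.] rect [ 274.6 -298.7 1295.6  192.2   62.5] z [ 7. 36. 53.]
```

```bash
cat > seg.py <<'E'
from h import *
def masks(p):
    hsv=cv2.cvtColor(p,cv2.COLOR_BGR2HSV); H,S,V=[hsv[...,i].astype(int) for i in range(3)]
    return dict(blue=(H>100)&(H<130)&(S>130),black=(V<60)&(S<140),wood=(V<135)&(S>90)&(H<20),green=(H>35)&(H<85)&(S>40),grey=(S<50)&(V>90))
def pts(W,d,m,z,tol,xr,yr):
    k=m&(d>0)&(abs(W[...,2]-z)<tol)&(W[...,0]>xr[0])&(W[...,0]<xr[1])&(W[...,1]>yr[0])&(W[...,1]<yr[1])
    n,l,st,ct=cv2.connectedComponentsWithStats(k.astype(np.uint8))
    return k,W[k]
E
python3 - <<'E'
import pickle
from seg import *
D=pickle.load(open("d0.pkl","rb"))
for n in D:
    p,d,c=D[n]; W=world(d,c); M=masks(p)
    for nm,m,z,tol,xr,yr in [("rim","blue",50,6,(420,720),(90,360)),("mat","black",5,6,(380,720),(60,380)),("board","wood",12,7,(380,820),(-330,60)),("green","green",36,6,(420,720),(90,360)),("handle","grey",29,10,(400,520),(90,360)),("brush","grey",15,16,(450,720),(-10,120))]:
        k,P=pts(W,d,M[m],z,tol,xr,yr)
        if len(P)>5: print(n,nm,len(P),rect(P),"med",np.round(np.median(P,0),1), "pc",np.round(np.percentile(P[:,:2],[2,98],axis=0),0).tolist())
E
```

```text
scene rim 583 [564.1 247.9 247.6 125.8  78. ] med [554.4 198.6  49.3] pc [[504.0, 133.0], [604.0, 266.0]]
scene mat 2293 [540.  230.9 274.1 240.4  86.1] med [603.9 158.    4.6] pc [[422.0, 95.0], [654.0, 291.0]]
scene board 6231 [ 567.5 -171.2  329.5  346.9   86.9] med [ 549.9 -210.3   12.3] pc [[418.0, -314.0], [664.0, -101.0]]
scene green 315 [547.2 237.2  46.1  76.3  89.6] med [549.2 236.1  34.7] pc [[513.0, 215.0], [584.0, 258.0]]
scene handle 212 [4.850e+02 1.995e+02 6.930e+01 1.208e+02 1.000e-01] med [460.  205.6  32.8] pc [[451.0, 141.0], [519.0, 257.0]]
scene brush 432 [547.8  10.5 105.4  39.1   3.5] med [548.6  10.7  18.8] pc [[499.0, -8.0], [597.0, 29.0]]
side rim 402 [552.8 196.  102.8 141.9   1. ] med [556.3 192.6  49.6] pc [[504.0, 130.0], [602.0, 261.0]]
side mat 1302 [535.6 187.8 188.6 230.2  86.5] med [484.9 139.7   6. ] pc [[423.0, 97.0], [644.0, 276.0]]
side board 7766 [ 618.2 -144.9  438.8  333.6    6.1] med [ 522.7 -218.2   13.6] pc [[410.0, -321.0], [815.0, -8.0]]
side green 86 [563.9 248.2  29.1  75.   87. ] med [559.8 248.7  35.5] pc [[527.0, 237.0], [596.0, 261.0]]
side handle 232 [4.776e+02 1.980e+02 5.520e+01 1.262e+02 4.000e-01] med [464.8 181.5  33.5] pc [[451.0, 136.0], [504.0, 257.0]]
side brush 331 [547.6   9.3 103.1  37.9   2.3] med [548.4   6.7  20. ] pc [[498.0, -9.0], [596.0, 26.0]]
```

```bash
python3 - <<'E'
import pickle
from seg import *
D=pickle.load(open("d0.pkl","rb"))
def rob(Q):
    (cx,cy),(w,h),a=cv2.minAreaRect(Q.astype(np.float32)); return np.round([cx,cy,w,h,a],1)
for n in D:
    p,d,c=D[n]; W=world(d,c); M=masks(p)
    for nm,m,z,xr,yr,kk in [("mat","black",4,(390,700),(60,330),7),("board","wood",12,(390,700),(-340,-80),9),("rim","blue",50,(480,640),(120,290),1),]:
        tol=6
        k,_=pts(W,d,M[m],z,tol,xr,yr); k=k.astype(np.uint8)
        if nm!="mat":k=cv2.morphologyEx(k,cv2.MORPH_OPEN,np.ones((3,3) if nm=="board" else (1,1)))
        nl,l,st,ct=cv2.connectedComponentsWithStats(k); 
        keep=[i for i in range(1,nl) if st[i,4]>25]; k=np.isin(l,keep)
        v,u=np.nonzero(k); Q=np.array([ray((a,b),c,z)[:2] for a,b in zip(u,v)]); 
        print(n,nm,len(Q),rob(Q))
        # edge line slopes: min/max per bin
        for ax,name in((0,"x as fn of y"),(1,"y as fn of x")):
            o=1-ax; b=np.round(Q[:,o]/8); lo=[];hi=[]
            for t in np.unique(b):
                q=Q[b==t]; 
                if len(q)>3: lo.append((t*8,q[:,ax].min()));hi.append((t*8,q[:,ax].max()))
            lo,hi=np.array(lo)[2:-2],np.array(hi)[2:-2]
            print("  ",name,"lo",np.round(np.median(lo[:,1])),"slope",np.round(np.polyfit(*lo.T,1)[0],3),"hi",np.round(np.median(hi[:,1])),np.round(np.polyfit(*hi.T,1)[0],3))
E
```

```text
scene mat 2267 [537.4 193.4 197.7 237.9  86.7]
   x as fn of y lo 419.0 slope 0.144 hi 655.0 0.055
   y as fn of x lo 95.0 slope -0.06 hi 289.0 -0.165
scene board 6160 [ 539.  -208.4  253.2  209.1   10.3]
   x as fn of y lo 416.0 slope 0.049 hi 662.0 0.016
   y as fn of x lo -311.0 slope 0.098 hi -106.0 0.063
scene rim 582 [555.7 197.9 136.5 106.9  89.9]
   x as fn of y lo 503.0 slope 0.011 hi 606.0 -0.01
   y as fn of x lo 131.0 slope 0.003 hi 266.0 0.002
side mat 1302 [536.9 192.7 187.1 227.8  86.8]
   x as fn of y lo 424.0 slope 0.058 hi 647.0 -1.202
   y as fn of x lo 101.0 slope -0.052 hi 159.0 -0.833
side board 7418 [ 536.2 -211.6  254.3  215.8   10.1]
   x as fn of y lo 411.0 slope 0.047 hi 661.0 0.112
   y as fn of x lo -306.0 slope 0.155 hi -106.0 0.049
side rim 402 [553.5 193.9 104.4 148.2   1.2]
   x as fn of y lo 502.0 slope -0.001 hi 604.0 -0.036
   y as fn of x lo 124.0 slope 0.041 hi 258.0 0.104
```

```bash
python3 - <<'E'
import pickle
from seg import *
D=pickle.load(open("d0.pkl","rb"))
for n in D:
    p,d,c=D[n]; W=world(d,c)
    for nm,px in dict(scene=dict(spraycap=(444,156),jar=(307,280),mug=(449,222)),side=dict(spraycap=(219,90),jar=(370,170),mug=(275,118)))[n].items():
        k=W[px[1]-3:px[1]+4,px[0]-3:px[0]+4].reshape(-1,3); print(n,nm,np.round(np.median(k,0)))
E
```

```text
scene spraycap [508. 423. 184.]
scene jar [726. -13.  90.]
scene mug [629. 413.  57.]
side spraycap [497. 417. 181.]
side jar [714. -34.  91.]
side mug [670. 420.  77.]
```

>>> {"fn": "step_arm", "kwargs": {"motion": [[[-371,-268,0],[0,0,1.244]],[[-371,-268,0],[0,0,1.244]],[[-371,-268,0],[0,0,1.244]],[[-371,-268,0],[0,0,1.244]],[[-371,-268,0],[0,0,1.244]]], "gripper": 0.5}}

```text
time: 0.72
tool_pos: [373.8, 312.5, 222.2]
tcp_rot: [-0.0, 0.592, 0.806, -0.0]
contact_force: [0.6, 0.4, -0.1]
finger_gap: 44.5
```

>>> {"fn": "step_arm", "kwargs": {"motion": [[[-136,44,0],[0,0,0.303]],[[-136,44,0],[0,0,0.303]],[[-136,44,0],[0,0,0.303]],[[-136,44,60],[0,0,0.303]],[[-136,44,60],[0,0,0.303]]]}}

```text
time: 1.35
tool_pos: [452.7, 197.4, 155.9]
tcp_rot: [-0.003, 0.705, 0.709, -0.006]
contact_force: [0.2, -0.3, -0.9]
finger_gap: 43.9
```

```bash
python3 - <<'E'
from rig import env, imaging
from seg import *
s=env.read_state();print(np.round(s["tool_pos"],1),np.round(s["tcp_rot"],4),s["time"])
c=imaging.camera_info("wrist");p,d=imaging.snapshot("wrist");cv2.imwrite("pics/w1.png",p)
W=world(d,c);M=masks(p)
for nm,m,z,tol,xr,yr in [("rim","blue",50,6,(420,720),(90,360)),("bar","grey",31,5,(435,475),(90,360)),("mat","black",5,6,(380,720),(60,380))]:
    k,P=pts(W,d,M[m],z,tol,xr,yr)
    if len(P)>9: print(nm,len(P),rect(P),np.round(np.median(P,0),1))
E
```

```text
[452.7 197.4 155.9] [-0.003   0.7047  0.7095 -0.0058] 1.35
rim 5876 [5.544e+02 1.992e+02 1.013e+02 1.339e+02 1.000e-01] [558.6 204.2  49.8]
bar 2015 [4.632e+02 2.000e+02 2.350e+01 1.198e+02 3.000e-01] [457.9 207.   32.9]
mat 3741 [465.8 174.1 147.2  80.6  82. ] [466.7 146.3   4.6]
```

View pics/w1.png

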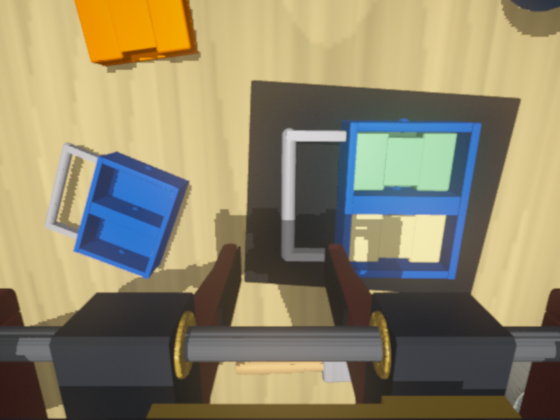

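The wrist view shows the tray square to the axes (bar x≈457, y≈199), with the fingers at columns 235 and 335.

>>> {"fn": "step_arm", "kwargs": {"motion": [[[2,3,50],[0,0,0]],[[2,3,90],[0,0,0]],[[2,3,100],[0,0,0]],[[2,3,100],[0,0,0]],[[2,3,100],[0,0,0]]]}}

```text
time: 2.02
tool_pos: [460.9, 201.0, 65.8]
tcp_rot: [0.001, 0.705, 0.709, 0.002]
contact_force: [0.4, -0.4, -0.1]
finger_gap: 43.5
```

>>> {"fn": "step_arm", "kwargs": {"motion": [[[-2,-4,25],[0,0,0]],[[-2,-4,45],[0,0,0]],[[-2,-4,55],[0,0,0]],[[-2,-4,57],[0,0,0]],[[-2,-4,57],[0,0,0]]]}}

```text
time: 2.65
tool_pos: [456.0, 198.4, 6.8]
tcp_rot: [0.0, 0.705, 0.709, 0.001]
contact_force: [0.7, 0.4, 0.8]
finger_gap: 43.8
```

>>> {"fn": "step_arm", "kwargs": {"motion": [[[0,1,-2],[0,0,0]],[[0,1,-2],[0,0,0]],[[0,1,-2],[0,0,0]],[[0,1,-2],[0,0,0]],[[0,1,-2],[0,0,0]]], "gripper": 0}}

```text
time: 3.28
tool_pos: [456.3, 198.2, 7.7]
tcp_rot: [-0.0, 0.705, 0.709, -0.0]
contact_force: [-1.6, -1.0, 2.3]
finger_gap: 11.0
```

>>> {"fn": "step_arm", "kwargs": {"motion": [[[0,0,-10],[0,0,0]],[[0,1,-20],[0,0,0]],[[0,3,-30],[0,0,0]],[[0,5,-40],[0,0,0]],[[0,8,-50],[0,0,0]]]}}

```text
time: 3.9
tool_pos: [464.5, 198.2, 58.3]
tcp_rot: [-0.0, 0.705, 0.709, 0.0]
contact_force: [1.0, 0.4, -4.6]
finger_gap: 11.2
```

>>> {"fn": "step_arm", "kwargs": {"motion": [[[0,6,-10],[0,0,0]],[[0,13,-20],[0,0,0]],[[0,20,-28],[0,0,0]],[[0,28,-36],[0,0,0]],[[0,36,-43],[0,0,0]]]}}

```text
time: 4.53
tool_pos: [500.9, 198.4, 101.2]
tcp_rot: [-0.0, 0.705, 0.709, 0.0]
contact_force: [-3.2, 0.8, -2.6]
finger_gap: 11.0
```

>>> {"fn": "step_arm", "kwargs": {"motion": [[[0,8,-8],[0,0,0]],[[0,16,-16],[0,0,0]],[[0,24,-22],[0,0,0]],[[0,32,-28],[0,0,0]],[[0,40,-34],[0,0,0]]]}}

```text
time: 5.15
tool_pos: [540.7, 198.6, 134.6]
tcp_rot: [-0.0, 0.705, 0.709, -0.0]
contact_force: [0.3, 0.9, -6.7]
finger_gap: 11.4
```

```bash
cat > look.py <<'E'
import sys
from rig import env, imaging
from seg import *
s=env.read_state();print(s["time"],np.round(s["tool_pos"],1),np.round(s["tcp_rot"],3),np.round(s["contact_force"],1))
p,d=imaging.snapshot("side");q,e=imaging.snapshot("scene")
cv2.imwrite("pics/%s.png"%sys.argv[1],np.vstack([cv2.resize(p[:300],None,fx=1,fy=1),q[80:380]]))
E
python3 look.py l1
```

```text
5.15 [540.7 198.6 134.6] [-0.     0.705  0.709 -0.   ] [ 0.3  0.9 -6.7]
```

View pics/l1.png

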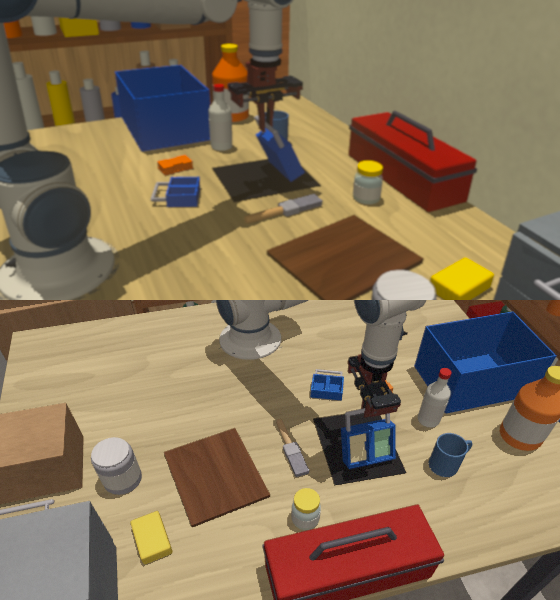

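Tray is clear of the mat, hanging about 30° off vertical with both bars in it. Next: carry it to the board.

>>> {"fn": "step_arm", "kwargs": {"motion": [[[0,0,-15],[0,0,0]],[[0,-5,-40],[0,0,0]],[[-5,-10,-65],[0,0,0]],[[-20,-20,-80],[0,0,0]],[[-45,-30,-80],[0,0,0]]]}}

```text
time: 5.88
tool_pos: [510.3, 153.1, 216.8]
tcp_rot: [0.001, 0.705, 0.709, 0.001]
contact_force: [0.3, -0.3, -7.1]
finger_gap: 10.9
```

>>> {"fn": "step_arm", "kwargs": {"motion": [[[-30,-10,0],[0,0,0]],[[-65,-22,0],[0,0,0]],[[-105,-35,0],[0,0,0]],[[-145,-47,0],[0,0,0]],[[-185,-60,0],[0,0,0]]]}}

```text
time: 6.5
tool_pos: [450.2, -33.5, 214.8]
tcp_rot: [0.0, 0.705, 0.709, -0.0]
contact_force: [0.4, 0.1, -6.3]
finger_gap: 11.4
```

>>> {"fn": "step_arm", "kwargs": {"motion": [[[-40,-12,0],[0,0,0]],[[-80,-25,0],[0,0,0]],[[-120,-38,0],[0,0,0]],[[-150,-48,0],[0,0,0]],[[-170,-55,0],[0,0,0]]]}}

```text
time: 7.12
tool_pos: [395.9, -203.7, 214.8]
tcp_rot: [0.0, 0.706, 0.708, -0.0]
contact_force: [0.2, -0.2, -6.7]
finger_gap: 11.4
```

>>> {"fn": "step_arm", "kwargs": {"motion": [[[-6,-2,0],[0,0,0]],[[-9,-3,0],[0,0,0]],[[-9,-3,10],[0,0,0]],[[-9,-3,30],[0,0,0]],[[-9,-3,50],[0,0,0]]]}}

```text
time: 7.75
tool_pos: [394.7, -210.4, 163.2]
tcp_rot: [-0.0, 0.705, 0.71, 0.0]
contact_force: [0.1, 0.4, -6.5]
finger_gap: 11.3
```

```bash
python3 look.py l2
```

```text
7.75 [ 394.7 -210.4  163.2] [-0.     0.705  0.71   0.   ] [ 0.1  0.4 -6.5]
```

View pics/l2.png

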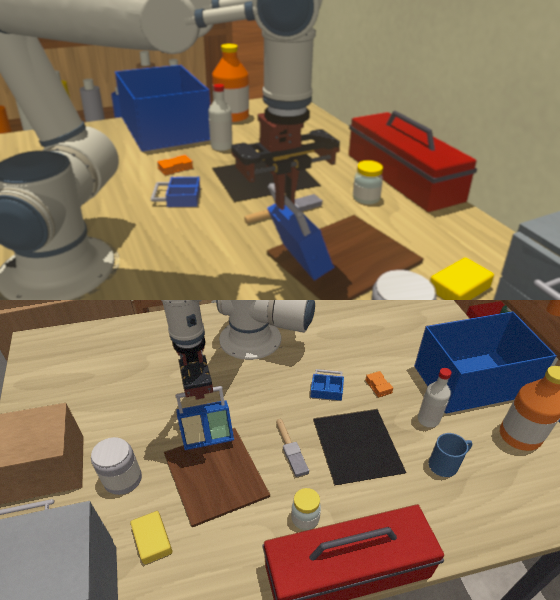

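>>> {"fn": "step_arm", "kwargs": {"motion": [[[0,0,8],[0,0,0]],[[0,0,16],[0,0,0]],[[0,0,22],[0,0,0]],[[0,0,26],[0,0,0]],[[0,0,29],[0,0,0]]]}}

```text
time: 8.48
tool_pos: [397.3, -212.3, 145.7]
tcp_rot: [0.007, 0.705, 0.709, 0.002]
contact_force: [-9.4, 8.5, 41.5]
finger_gap: 11.1
```

>>> {"fn": "step_arm", "kwargs": {"motion": [[[0,5,0],[0,0,0]],[[0,10,-1],[0,0,0]],[[0,15,-2],[0,0,0]],[[0,20,-3],[0,0,0]],[[0,25,-4],[0,0,0]]]}}

```text
time: 9.1
tool_pos: [422.9, -212.1, 147.8]
tcp_rot: [0.007, 0.705, 0.709, 0.002]
contact_force: [-1.3, 2.7, 15.3]
finger_gap: 11.2
```

>>> {"fn": "step_arm", "kwargs": {"motion": [[[0,8,-5],[0,0,0]],[[0,16,-7],[0,0,0]],[[0,24,-7],[0,0,0]],[[0,32,-7],[0,0,0]],[[0,40,-7],[0,0,0]]]}}

```text
time: 9.72
tool_pos: [460.0, -211.1, 147.2]
tcp_rot: [0.0, 0.705, 0.709, -0.0]
contact_force: [-3.5, -0.8, 5.0]
finger_gap: 11.2
```

```bash
python3 look.py l3; python3 - <<'E'
from rig import imaging
from seg import *
p,d=imaging.snapshot("side");c=imaging.camera_info("side");W=world(d,c);k,P=pts(W,d,masks(p)["blue"],90,85,(380,640),(-320,-100))
for z in range(10,180,10):
    q=P[abs(P[:,2]-z)<5]
    if len(q)>5: print(z,len(q),np.round(np.percentile(q[:,0],[3,50,97])),np.round(np.percentile(q[:,1],[3,50,97])))
E
```

```text
9.725 [ 460.  -211.1  147.2] [ 0.     0.705  0.709 -0.   ] [-3.5 -0.8  5. ]
20 109 [428. 435. 470.] [-278. -274. -163.]
30 219 [428. 430. 470.] [-278. -253. -159.]
40 227 [429. 431. 470.] [-278. -255. -160.]
50 235 [429. 431. 472.] [-278. -253. -160.]
60 232 [430. 432. 471.] [-278. -251. -156.]
70 229 [431. 433. 471.] [-278. -256. -160.]
80 247 [431. 433. 472.] [-278. -250. -156.]
90 239 [432. 434. 473.] [-278. -251. -159.]
100 254 [433. 435. 473.] [-278. -249. -159.]
110 355 [433. 442. 477.] [-277. -225. -154.]
120 575 [435. 448. 473.] [-276. -212. -152.]
150 6 [446. 448. 449.] [-221. -211. -205.]
```

View pics/l3.png

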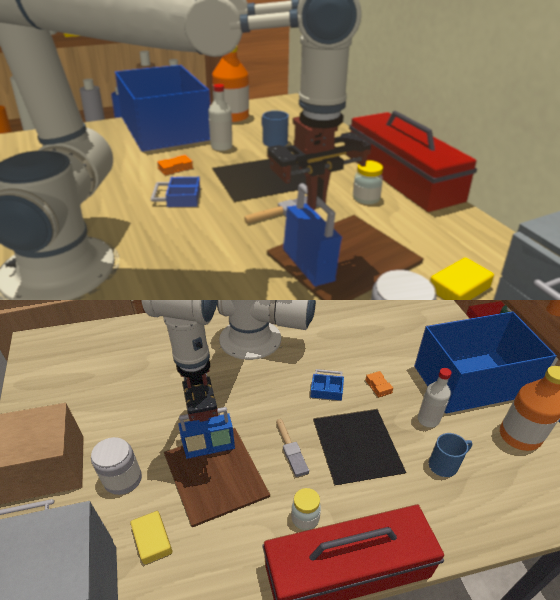

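Tray stands on its end, about 4° past vertical, with its rim edge at x≈475. I'll lay it over along an arc.

>>> {"fn": "step_arm", "kwargs": {"motion": [[[0,10,0],[0,0,0]],[[0,20,0],[0,0,0]],[[0,30,0],[0,0,0]],[[0,40,2],[0,0,0]],[[0,49,4],[0,0,0]]]}}

```text
time: 10.5
tool_pos: [509.2, -210.4, 142.1]
tcp_rot: [-0.0, 0.705, 0.709, -0.0]
contact_force: [-2.1, -1.4, 2.2]
finger_gap: 11.3
```

>>> {"fn": "step_arm", "kwargs": {"motion": [[[0,9,2],[0,0,0]],[[0,18,5],[0,0,0]],[[0,27,9],[0,0,0]],[[0,35,13],[0,0,0]],[[0,43,18],[0,0,0]]]}}

```text
time: 11.12
tool_pos: [552.3, -210.3, 124.5]
tcp_rot: [0.0, 0.705, 0.709, 0.0]
contact_force: [-0.9, -1.5, 2.2]
finger_gap: 11.4
```

```bash
cat > prof.py <<'E'
from rig import imaging,env
from seg import *
s=env.read_state();print(s["time"],np.round(s["tool_pos"],1),np.round(s["contact_force"],1))
p,d=imaging.snapshot("side");c=imaging.camera_info("side");W=world(d,c);k,P=pts(W,d,masks(p)["blue"],90,85,(380,690),(-320,-100))
for x in range(420,640,12):
    q=P[abs(P[:,0]-x)<6]
    if len(q)>12: print(x,len(q),"z",np.round(np.percentile(q[:,2],[3,97])),"y",np.round(np.percentile(q[:,1],[3,97])))
E
python3 prof.py
```

```text
11.125 [ 552.3 -210.3  124.5] [-0.9 -1.5  2.2]
444 378 z [44. 57.] y [-276. -152.]
456 508 z [38. 70.] y [-277. -151.]
468 557 z [29. 84.] y [-277. -151.]
480 610 z [31. 98.] y [-277. -151.]
492 605 z [ 46. 112.] y [-277. -148.]
504 436 z [ 58. 120.] y [-277. -153.]
516 124 z [ 64. 115.] y [-277. -184.]
528 44 z [ 79. 103.] y [-277. -248.]
```

>>> {"fn": "step_arm", "kwargs": {"motion": [[[0,8,6],[0,0,0]],[[0,16,12],[0,0,0]],[[0,24,19],[0,0,0]],[[0,31,26],[0,0,0]],[[0,37,33],[0,0,0]]]}}

```text
time: 11.8
tool_pos: [588.9, -210.0, 90.7]
tcp_rot: [-0.0, 0.705, 0.709, -0.0]
contact_force: [0.1, -0.3, -0.2]
finger_gap: 11.3
```

>>> {"fn": "step_arm", "kwargs": {"motion": [[[0,5,8],[0,0,0]],[[0,10,16],[0,0,0]],[[0,14,24],[0,0,0]],[[0,18,31],[0,0,0]],[[0,20,36],[0,0,0]]]}}

```text
time: 12.42
tool_pos: [609.3, -210.0, 55.4]
tcp_rot: [0.0, 0.705, 0.709, 0.0]
contact_force: [5.2, -0.7, 2.1]
finger_gap: 10.7
```

>>> {"fn": "step_arm", "kwargs": {"motion": [[[0,2,7],[0,0,0]],[[0,5,14],[0,0,0]],[[0,8,20],[0,0,0]],[[0,9,25],[0,0,0]],[[0,10,30],[0,0,0]]]}}

```text
time: 13.05
tool_pos: [618.0, -210.0, 24.7]
tcp_rot: [-0.001, 0.705, 0.709, -0.001]
contact_force: [0.2, -0.4, -0.5]
finger_gap: 11.4
```

```bash
python3 prof.py
```

```text
13.05 [ 618.  -210.    24.7] [ 0.2 -0.4 -0.5]
468 477 z [21. 61.] y [-276. -179.]
480 321 z [20. 62.] y [-277. -162.]
492 321 z [22. 63.] y [-277. -152.]
504 326 z [23. 63.] y [-277. -150.]
516 331 z [23. 64.] y [-277. -151.]
528 322 z [25. 65.] y [-277. -150.]
540 310 z [26. 65.] y [-277. -151.]
552 304 z [24. 66.] y [-277. -150.]
564 295 z [27. 67.] y [-276. -150.]
576 21 z [23. 65.] y [-274. -215.]
```

>>> {"fn": "step_arm", "kwargs": {"motion": [[[0,-2,-10],[0,0,0]],[[0,-5,-20],[0,0,0]],[[0,-8,-30],[0,0,0]],[[0,-11,-40],[0,0,0]],[[0,-11,-40],[0,0,0]]]}}

```text
time: 13.72
tool_pos: [608.2, -210.3, 67.5]
tcp_rot: [0.001, 0.705, 0.709, 0.001]
contact_force: [1.6, -0.4, -3.0]
finger_gap: 11.4
```

>>> {"fn": "step_arm", "kwargs": {"motion": [[[0,0,0],[0,0,0]],[[0,0,0],[0,0,0]],[[0,0,0],[0,0,0]],[[0,0,0],[0,0,0]],[[0,0,0],[0,0,0]]], "gripper": 0.45}}

```text
time: 14.35
tool_pos: [607.6, -210.0, 65.7]
tcp_rot: [-0.0, 0.705, 0.709, -0.0]
contact_force: [0.8, -0.1, -0.9]
finger_gap: 39.7
```

```bash
python3 prof.py; python3 look.py l4
```

```text
14.35 [ 607.6 -210.    65.7] [ 0.8 -0.1 -0.9]
480 639 z [20. 61.] y [-276. -170.]
492 325 z [20. 61.] y [-277. -151.]
504 308 z [22. 61.] y [-277. -150.]
516 309 z [21. 62.] y [-277. -153.]
528 305 z [21. 62.] y [-277. -151.]
540 307 z [21. 62.] y [-276. -150.]
552 299 z [20. 61.] y [-276. -151.]
564 288 z [22. 61.] y [-276. -151.]
576 199 z [22. 61.] y [-276. -152.]
14.4 [ 607.5 -210.1   65.7] [-0.     0.705  0.709 -0.   ] [ 0.1  0.4 -1. ]
```

View pics/l4.png

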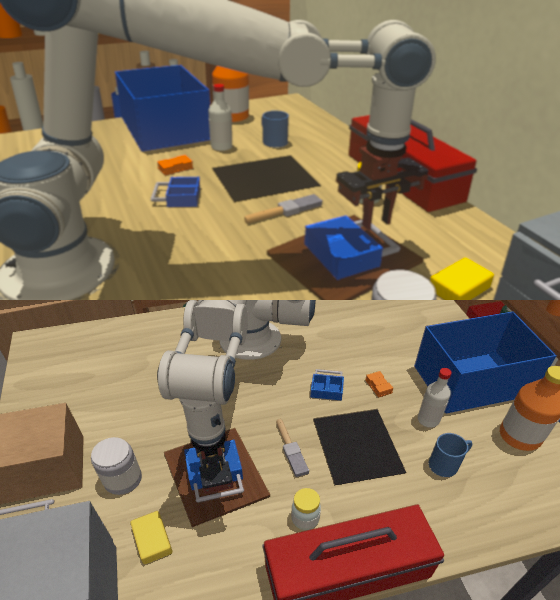

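Tray now lies flat upside down on the board (side view, tray at about (345,240)), with the handle on the far side. Next: measure the bar for a second rap.

```bash
python3 - <<'E'
from rig import imaging
from seg import *
for n in("scene","side"):
    p,d=imaging.snapshot(n);c=imaging.camera_info(n);W=world(d,c);M=masks(p)
    k,P=pts(W,d,(M["grey"]),38,7,(605,650),(-280,-140)); print(n,len(P),rect(P) if len(P)>4 else "",np.round(np.median(P,0),1))
    k,P=pts(W,d,M["blue"],58,6,(450,620),(-300,-130)); print(n,"top",len(P),np.round(np.percentile(P,[1,99],axis=0),1).tolist())
E
```

```text
scene 225 [ 619.2 -206.9  117.9   27.4   89.6] [ 626.9 -201.9   39.8]
scene top 765 [[478.7, -274.1, 53.2], [578.7, -142.2, 62.7]]
side 180 [ 616.8 -209.2  121.6   23.6   90. ] [ 622.  -224.3   41. ]
side top 1984 [[478.3, -276.7, 52.8], [577.1, -145.9, 62.0]]
```

>>> {"fn": "step_arm", "kwargs": {"motion": [[[0,18,0],[0,0,0]],[[0,18,20],[0,0,0]],[[0,18,38],[0,0,0]],[[0,18,47],[0,0,0]],[[0,18,47],[0,0,0]]]}}

```text
time: 15.22
tool_pos: [624.5, -209.6, 16.9]
tcp_rot: [-0.001, 0.705, 0.709, -0.001]
contact_force: [0.6, 0.1, 0.2]
finger_gap: 39.7
```

>>> {"fn": "step_arm", "kwargs": {"motion": [[[0,0,0],[0,0,0]],[[0,0,0],[0,0,0]],[[0,0,0],[0,0,0]],[[0,0,0],[0,0,0]]], "gripper": 0}}

```text
time: 15.72
tool_pos: [625.8, -210.0, 19.3]
tcp_rot: [0.0, 0.705, 0.709, 0.0]
contact_force: [-1.0, -0.8, 2.8]
finger_gap: 11.0
```

>>> {"fn": "step_arm", "kwargs": {"motion": [[[0,-1,-10],[0,0,0]],[[0,-3,-20],[0,0,0]],[[0,-6,-30],[0,0,0]],[[0,-10,-40],[0,0,0]],[[0,-14,-50],[0,0,0]]]}}

```text
time: 16.35
tool_pos: [611.2, -210.0, 69.3]
tcp_rot: [-0.0, 0.705, 0.709, -0.0]
contact_force: [-1.6, 0.3, -3.5]
finger_gap: 11.5
```

```bash
python3 - <<'E'
from rig import imaging,env
from seg import *
s=env.read_state();print(s["time"],np.round(s["tool_pos"],1),np.round(s["contact_force"],1))
p,d=imaging.snapshot("scene");q,e=imaging.snapshot("side")
f=lambda a:cv2.resize(a,(400,400),interpolation=cv2.INTER_CUBIC)
cv2.imwrite("pics/l5.png",np.hstack([f(p[200:300,165:265]),f(q[190:300,280:400])]))
E
```

```text
16.35 [ 611.2 -210.    69.3] [-1.6  0.3 -3.5]
```

View pics/l5.png

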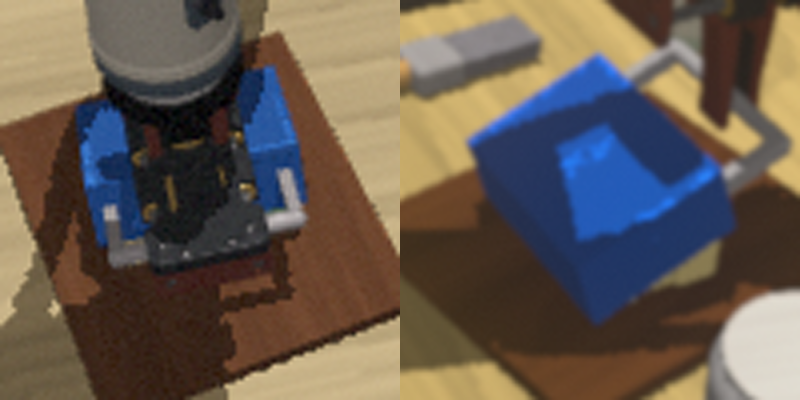

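The side crop shows the cream bar lying on the board under the raised edge at (700,260); the green bar is hidden. I'll rap again to be sure.

>>> {"fn": "step_arm", "kwargs": {"motion": [[[0,0,0],[0,0,0]],[[0,0,0],[0,0,0]],[[0,0,0],[0,0,0]],[[0,0,0],[0,0,0]],[[0,0,0],[0,0,0]]], "gripper": 0.45}}

```text
time: 17.08
tool_pos: [611.6, -210.0, 68.6]
tcp_rot: [-0.0, 0.705, 0.709, -0.0]
contact_force: [0.7, 0.3, 0.3]
finger_gap: 39.4
```

```bash
python3 - <<'E'
from rig import imaging
from seg import *
for n in("scene","side"):
    p,d=imaging.snapshot(n);c=imaging.camera_info(n);W=world(d,c);M=masks(p)
    k,P=pts(W,d,(M["grey"]),38,7,(605,650),(-280,-140)); print(n,len(P),rect(P) if len(P)>4 else "",np.round(np.median(P,0),1))
    k,P=pts(W,d,M["blue"],58,6,(450,620),(-300,-130)); print(n,"top",len(P),np.round(np.percentile(P,[1,99],axis=0),1).tolist())
E
```

```text
scene 233 [ 620.1 -207.6  118.    30.1   90. ] [ 629.4 -201.9   39.9]
scene top 765 [[481.7, -274.6, 53.3], [581.3, -142.6, 62.5]]
side 188 [ 6.189e+02 -2.082e+02  2.660e+01  1.212e+02  4.000e-01] [ 624.5 -221.8   40.7]
side top 1970 [[480.9, -276.9, 52.7], [579.9, -146.6, 62.0]]
```

>>> {"fn": "step_arm", "kwargs": {"motion": [[[0,17,0],[0,0,0]],[[0,17,20],[0,0,0]],[[0,17,38],[0,0,0]],[[0,17,49],[0,0,0]],[[0,17,49],[0,0,0]]]}}

```text
time: 17.8
tool_pos: [627.3, -209.6, 17.5]
tcp_rot: [-0.002, 0.705, 0.709, -0.001]
contact_force: [0.5, 0.1, 0.3]
finger_gap: 39.7
```

>>> {"fn": "step_arm", "kwargs": {"motion": [[[0,0,0],[0,0,0]],[[0,0,0],[0,0,0]],[[0,0,0],[0,0,0]],[[0,0,0],[0,0,0]]], "gripper": 0}}

```text
time: 18.3
tool_pos: [628.7, -210.1, 20.4]
tcp_rot: [0.0, 0.705, 0.709, -0.0]
contact_force: [-2.3, 0.3, 3.2]
finger_gap: 11.3
```

>>> {"fn": "step_arm", "kwargs": {"motion": [[[0,0,-8],[0,0,0]],[[0,-2,-16],[0,0,0]],[[0,-4,-24],[0,0,0]],[[0,-7,-32],[0,0,0]],[[0,-10,-39],[0,0,0]]]}}

```text
time: 18.92
tool_pos: [618.6, -210.0, 59.3]
tcp_rot: [0.0, 0.705, 0.709, 0.0]
contact_force: [-1.2, -0.4, -4.7]
finger_gap: 11.3
```

>>> {"fn": "step_arm", "kwargs": {"motion": [[[0,-4,-7],[0,0,0]],[[0,-8,-14],[0,0,0]],[[0,-12,-21],[0,0,0]],[[0,-17,-28],[0,0,0]],[[0,-22,-35],[0,0,0]]]}}

```text
time: 19.55
tool_pos: [596.3, -210.1, 94.2]
tcp_rot: [0.0, 0.705, 0.709, 0.0]
contact_force: [1.0, 0.0, -3.7]
finger_gap: 11.0
```

```bash
cat > soap.py <<'E'
from rig import imaging,env
from seg import *
s=env.read_state();print(s["time"],np.round(s["tool_pos"],1),np.round(s["contact_force"],1))
for n in("scene","side","wrist"):
    c=imaging.camera_info(n);p,d=imaging.snapshot(n);cv2.imwrite("pics/s_%s.png"%n,p);W=world(d,c)
    hsv=cv2.cvtColor(p,cv2.COLOR_BGR2HSV).astype(int);H,S,V=hsv[...,0],hsv[...,1],hsv[...,2]
    for nm,m in(("green",(H>38)&(H<90)&(S>35)&(V>50)),("cream",(H>18)&(H<36)&(S>30)&(V>90))):
        for z,t in((36,5),(24,7),(65,23)):
            k,P=pts(W,d,m,z,t,(430,690),(-310,-110))
            if len(P)>15: print(n,nm,z,len(P),rect(P),np.round(np.median(P,0),1))
E
python3 soap.py; python3 prof.py
```

```text
19.55 [ 596.3 -210.1   94.2] [ 1.   0.  -3.7]
scene green 36 52 [ 561.5 -158.4   18.5   22.8   82.4] [ 563.9 -159.2   35.9]
scene green 24 44 [ 570.2 -174.7    5.7   48.2    1.7] [ 570.3 -173.5   22.3]
scene cream 36 60 [ 5.623e+02 -2.078e+02  2.180e+01  1.169e+02  3.000e-01] [ 563.5 -256.7   35.7]
scene cream 24 44 [ 5.705e+02 -2.426e+02  5.400e+00  4.650e+01  1.000e-01] [ 571.1 -247.3   23.2]
side cream 36 68 [ 552.4 -268.2   42.3   11.3   15.3] [ 559.7 -266.3   36.2]
side cream 24 103 [ 541.3 -264.7   61.5    9.     0.6] [ 548.8 -266.    22.7]
wrist green 36 734 [ 5.681e+02 -1.752e+02  9.000e+00  5.040e+01  4.000e-01] [ 568.4 -181.1   36.5]
wrist green 24 114 [ 572.  -173.1    9.6   49.1   12.3] [ 572.4 -177.5   24.2]
wrist cream 36 606 [ 5.685e+02 -2.386e+02  9.000e+00  4.260e+01  2.000e-01] [ 568.2 -233.6   36.6]
wrist cream 24 158 [ 5.671e+02 -1.981e+02  1.130e+01  9.260e+01  5.000e-01] [ 571.1 -218.1   24. ]
19.7 [ 596.7 -210.2   94.4] [ 2.2  0.4 -1.6]
456 93 z [50. 57.] y [-272. -152.]
468 404 z [40. 63.] y [-277. -152.]
480 436 z [27. 70.] y [-277. -151.]
492 435 z [30. 77.] y [-277. -151.]
504 439 z [38. 84.] y [-277. -151.]
516 428 z [44. 91.] y [-277. -150.]
528 436 z [52. 98.] y [-277. -151.]
540 379 z [ 60. 104.] y [-277. -151.]
552 66 z [59. 93.] y [-277. -274.]
564 13 z [64. 78.] y [-277. -274.]
```

Both bars are out, with their tops at z≈36 (cream at y≈-240, green at y≈-175). I'll carry on with the arc to vertical, away from the bars.

>>> {"fn": "step_arm", "kwargs": {"motion": [[[0,-6,-5],[0,0,0]],[[0,-12,-10],[0,0,0]],[[0,-18,-15],[0,0,0]],[[0,-24,-20],[0,0,0]],[[0,-31,-25],[0,0,0]]]}}

```text
time: 20.38
tool_pos: [565.4, -210.3, 119.3]
tcp_rot: [0.0, 0.705, 0.709, 0.0]
contact_force: [0.6, -0.1, -1.6]
finger_gap: 11.3
```

>>> {"fn": "step_arm", "kwargs": {"motion": [[[0,-8,-4],[0,0,0]],[[0,-16,-9],[0,0,0]],[[0,-24,-13],[0,0,0]],[[0,-32,-17],[0,0,0]],[[0,-40,-20],[0,0,0]]]}}

```text
time: 21.0
tool_pos: [526.1, -210.6, 140.5]
tcp_rot: [0.002, 0.705, 0.709, 0.001]
contact_force: [4.5, 0.2, 5.1]
finger_gap: 10.7
```

```bash
python3 soap.py; python3 prof.py
```

```text
21.0 [ 526.1 -210.6  140.5] [4.5 0.2 5.1]
scene green 36 497 [ 528.1 -174.7   88.1   50.     0.6] [ 532.4 -174.8   36.3]
scene green 24 62 [ 560.8 -181.5   55.7   40.2   37.2] [ 570.6 -175.1   24.4]
scene cream 36 507 [ 5.298e+02 -2.422e+02  8.780e+01  4.850e+01  2.000e-01] [ 532.8 -242.3   36.4]
scene cream 24 63 [ 535.3 -241.8   47.7   77.9   89.3] [ 570.9 -242.1   23.9]
side cream 36 428 [ 532.6 -244.7   81.8   53.3    3.2] [ 545.6 -255.6   37.4]
side cream 24 189 [ 530.6 -264.5   84.9   10.5    0.7] [ 532.8 -266.6   23. ]
wrist green 36 3112 [ 5.463e+02 -1.754e+02  5.270e+01  5.030e+01  5.000e-01] [ 552.7 -171.3   36.6]
wrist green 24 33 [ 5.576e+02 -1.502e+02  2.500e+01  4.000e-01  1.500e+00] [ 557.5 -150.2   27. ]
wrist cream 36 1852 [ 555.3 -242.3   35.4   50.2    0.8] [ 558.8 -235.6   36.6]
wrist cream 24 144 [ 558.4 -218.    27.3    1.9    2.9] [ 558.2 -217.8   23.8]
21.15 [ 525.9 -210.7  140.5] [4.  0.2 6.5]
432 307 z [38. 51.] y [-275. -151.]
444 596 z [38. 70.] y [-277. -151.]
456 646 z [34. 90.] y [-277. -152.]
468 718 z [ 29. 109.] y [-277. -150.]
480 627 z [ 47. 123.] y [-277. -151.]
492 230 z [ 61. 121.] y [-278. -161.]
504 152 z [ 76. 114.] y [-277. -166.]
516 35 z [ 91. 107.] y [-277. -163.]
```

>>> {"fn": "step_arm", "kwargs": {"motion": [[[0,-8,-2],[0,0,0]],[[0,-16,-4],[0,0,0]],[[0,-24,-5],[0,0,0]],[[0,-32,-6],[0,0,0]],[[0,-40,-7],[0,0,0]]]}}

```text
time: 21.82
tool_pos: [486.6, -211.0, 149.2]
tcp_rot: [0.003, 0.705, 0.709, 0.001]
contact_force: [2.8, 2.0, 13.2]
finger_gap: 11.1
```

>>> {"fn": "step_arm", "kwargs": {"motion": [[[0,-8,0],[0,0,0]],[[0,-16,0],[0,0,0]],[[0,-24,0],[0,0,0]],[[0,-34,0],[0,0,0]],[[0,-44,0],[0,0,0]]]}}

```text
time: 22.45
tool_pos: [441.6, -211.2, 147.6]
tcp_rot: [0.001, 0.705, 0.709, 0.0]
contact_force: [3.1, 0.6, 12.1]
finger_gap: 11.5
```

```bash
python3 prof.py;python3 - <<'E'
from rig import imaging
from seg import *
p,d=imaging.snapshot("side");q,e=imaging.snapshot("scene");cv2.imwrite("pics/l6.png",np.vstack([p[120:320],q[160:360]]))
E
```

```text
22.45 [ 441.6 -211.2  147.6] [ 3.1  0.6 12.1]
420 705 z [ 26. 115.] y [-277. -168.]
432 496 z [ 22. 116.] y [-278. -154.]
444 389 z [ 22. 116.] y [-278. -168.]
456 368 z [ 21. 117.] y [-278. -167.]
468 81 z [ 19. 116.] y [-278. -186.]
```

View pics/l6.png

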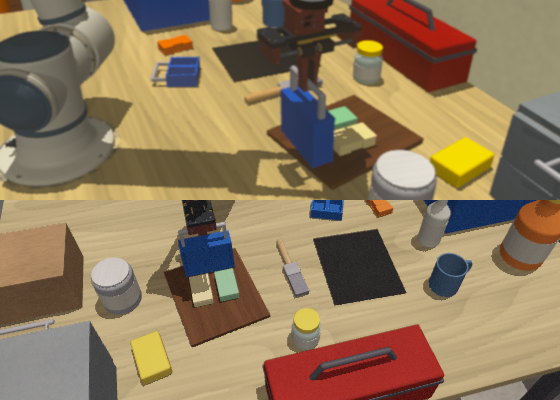

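Both bars lie flat on the board (scene half at (202,290) and (227,285)). The tray is vertical, clear of them. Next: lift it and carry it to the mat.

>>> {"fn": "step_arm", "kwargs": {"motion": [[[0,-2,-15],[0,0,0]],[[0,-5,-35],[0,0,0]],[[0,-5,-60],[0,0,0]],[[0,-5,-80],[0,0,0]],[[5,-5,-85],[0,0,0]]]}}

```text
time: 23.22
tool_pos: [436.6, -206.2, 232.4]
tcp_rot: [0.001, 0.705, 0.709, 0.0]
contact_force: [0.0, 0.3, -5.3]
finger_gap: 11.3
```

>>> {"fn": "step_arm", "kwargs": {"motion": [[[20,5,0],[0,0,0]],[[50,15,0],[0,0,0]],[[85,30,0],[0,0,0]],[[125,47,0],[0,0,0]],[[165,65,0],[0,0,0]]]}}

```text
time: 23.85
tool_pos: [500.4, -39.2, 229.8]
tcp_rot: [-0.001, 0.705, 0.709, -0.001]
contact_force: [1.2, -0.1, -4.0]
finger_gap: 11.2
```

>>> {"fn": "step_arm", "kwargs": {"motion": [[[40,18,0],[0,0,0]],[[80,36,0],[0,0,0]],[[120,54,0],[0,0,0]],[[160,72,0],[0,0,0]],[[190,86,0],[0,0,0]]]}}

```text
time: 24.48
tool_pos: [585.3, 151.8, 229.2]
tcp_rot: [-0.001, 0.705, 0.709, -0.001]
contact_force: [0.2, -1.4, -4.0]
finger_gap: 11.2
```

>>> {"fn": "step_arm", "kwargs": {"motion": [[[20,10,0],[0,0,0]],[[35,17,0],[0,0,0]],[[43,22,0],[0,0,0]],[[43,22,0],[0,0,0]],[[43,22,0],[0,0,0]]]}}

```text
time: 25.1
tool_pos: [607.3, 192.3, 230.8]
tcp_rot: [0.0, 0.705, 0.709, -0.0]
contact_force: [-0.8, 0.8, -4.1]
finger_gap: 11.0
```

```bash
sed 's/(380,690),(-320,-100)/(440,720),(90,300)/; s/range(420,640/range(450,720/; s/masks(p)\["blue"\],90,85/masks(p)["blue"],115,105/' prof.py > prof2.py; python3 prof2.py
```

```text
25.1 [607.3 192.3 230.8] [-0.8  0.8 -4.1]
582 209 z [114. 199.] y [125. 245.]
594 238 z [107. 200.] y [124. 241.]
606 199 z [108. 200.] y [124. 236.]
618 188 z [107. 200.] y [124. 237.]
630 28 z [108. 200.] y [126. 248.]
```

>>> {"fn": "step_arm", "kwargs": {"motion": [[[0,4,20],[0,0,0]],[[1,4,45],[0,0,0]],[[1,4,65],[0,0,0]],[[1,4,78],[0,0,0]],[[1,4,85],[0,0,0]]]}}

```text
time: 25.78
tool_pos: [611.1, 193.8, 144.5]
tcp_rot: [-0.0, 0.705, 0.709, -0.0]
contact_force: [-0.4, -0.0, -4.6]
finger_gap: 11.0
```

>>> {"fn": "step_arm", "kwargs": {"motion": [[[0,0,3],[0,0,0]],[[0,0,6],[0,0,0]],[[0,0,8],[0,0,0]],[[0,0,8],[0,0,0]]]}}

```text
time: 26.28
tool_pos: [612.1, 194.1, 139.3]
tcp_rot: [0.001, 0.705, 0.709, 0.001]
contact_force: [0.3, -0.2, 0.7]
finger_gap: 11.2
```

>>> {"fn": "step_arm", "kwargs": {"motion": [[[0,-8,0],[0,0,0]],[[0,-16,0],[0,0,0]],[[0,-24,0],[0,0,0]],[[0,-32,0],[0,0,0]],[[0,-40,0],[0,0,0]]]}}

```text
time: 26.9
tool_pos: [571.0, 193.9, 138.0]
tcp_rot: [0.0, 0.705, 0.709, 0.0]
contact_force: [1.2, 0.4, 0.4]
finger_gap: 11.1
```

```bash
python3 prof2.py
```

```text
26.9 [571.  193.9 138. ] [1.2 0.4 0.4]
570 87 z [ 81. 107.] y [126. 259.]
582 130 z [ 44. 110.] y [125. 240.]
594 169 z [ 20. 114.] y [125. 241.]
606 106 z [ 16. 115.] y [126. 249.]
618 41 z [19. 68.] y [126. 133.]
```

>>> {"fn": "step_arm", "kwargs": {"motion": [[[0,-8,1],[0,0,0]],[[0,-16,3],[0,0,0]],[[0,-24,5],[0,0,0]],[[0,-31,7],[0,0,0]],[[0,-38,10],[0,0,0]]]}}

```text
time: 27.58
tool_pos: [532.8, 193.6, 127.1]
tcp_rot: [-0.0, 0.705, 0.709, -0.0]
contact_force: [1.3, 0.2, 0.2]
finger_gap: 11.1
```

>>> {"fn": "step_arm", "kwargs": {"motion": [[[0,-8,4],[0,0,0]],[[0,-16,8],[0,0,0]],[[0,-24,13],[0,0,0]],[[0,-31,18],[0,0,0]],[[0,-38,24],[0,0,0]]]}}

```text
time: 28.2
tool_pos: [494.8, 193.4, 103.3]
tcp_rot: [-0.0, 0.705, 0.709, -0.0]
contact_force: [-0.7, 0.6, 1.7]
finger_gap: 11.2
```

>>> {"fn": "step_arm", "kwargs": {"motion": [[[0,-6,5],[0,0,0]],[[0,-12,11],[0,0,0]],[[0,-18,18],[0,0,0]],[[0,-23,24],[0,0,0]],[[0,-28,31],[0,0,0]]]}}

```text
time: 28.82
tool_pos: [467.1, 193.2, 72.2]
tcp_rot: [0.0, 0.705, 0.709, -0.0]
contact_force: [0.9, -0.1, 0.9]
finger_gap: 11.1
```

```bash
python3 prof2.py
```

```text
28.825 [467.1 193.2  72.2] [ 0.9 -0.1  0.9]
498 13 z [52. 60.] y [128. 204.]
510 178 z [49. 83.] y [127. 241.]
522 192 z [46. 91.] y [125. 249.]
534 89 z [36. 84.] y [125. 221.]
546 112 z [33. 79.] y [126. 257.]
558 115 z [28. 72.] y [125. 257.]
570 115 z [23. 68.] y [125. 258.]
582 114 z [19. 62.] y [125. 259.]
594 75 z [25. 57.] y [126. 259.]
606 91 z [39. 51.] y [130. 260.]
```

>>> {"fn": "step_arm", "kwargs": {"motion": [[[0,-5,8],[0,0,0]],[[0,-10,16],[0,0,0]],[[0,-14,24],[0,0,0]],[[0,-18,32],[0,0,0]],[[0,-21,39],[0,0,0]]]}}

```text
time: 29.5
tool_pos: [446.2, 193.0, 33.0]
tcp_rot: [0.0, 0.705, 0.709, -0.0]
contact_force: [2.2, 0.4, -0.3]
finger_gap: 11.5
```

>>> {"fn": "step_arm", "kwargs": {"motion": [[[0,-2,7],[0,0,0]],[[0,-3,12],[0,0,0]],[[0,-4,16],[0,0,0]],[[0,-5,20],[0,0,0]],[[0,-5,20],[0,0,0]]]}}

```text
time: 30.12
tool_pos: [441.3, 193.0, 13.3]
tcp_rot: [-0.0, 0.705, 0.709, -0.0]
contact_force: [1.8, 0.1, -0.4]
finger_gap: 11.5
```

```bash
python3 - <<'E'
from rig import imaging
from seg import *
for n in("scene","side"):
    p,d=imaging.snapshot(n);c=imaging.camera_info(n);W=world(d,c);M=masks(p)
    k,P=pts(W,d,M["blue"],50,8,(450,640),(100,290)); print(n,"rim",len(P),np.round(np.percentile(P,[1,99],axis=0),1).tolist(), np.round(np.polyfit(P[:,0],P[:,2],1),3))
E
```

```text
scene rim 685 [[488.2, 127.7, 42.3], [590.3, 261.1, 55.2]] [-7.0000e-03  5.2464e+01]
side rim 611 [[488.6, 125.0, 42.1], [588.9, 258.5, 54.4]] [-9.0000e-03  5.3795e+01]
```

>>> {"fn": "step_arm", "kwargs": {"motion": [[[0,0,1],[0,0,0]],[[0,0,1],[0,0,0]],[[0,0,1],[0,0,0]],[[0,0,1],[0,0,0]]], "gripper": 0.4}}

```text
time: 30.72
tool_pos: [441.4, 193.1, 12.7]
tcp_rot: [-0.0, 0.705, 0.709, 0.0]
contact_force: [0.3, -0.3, -0.5]
finger_gap: 34.9
```

>>> {"fn": "step_arm", "kwargs": {"motion": [[[0,0,-15],[0,0,0]],[[0,0,-50],[0,0,0]],[[0,0,-100],[0,0,0]],[[0,0,-150],[0,0,0]],[[0,-40,-190],[0,0,0]]]}}

```text
time: 31.35
tool_pos: [402.0, 192.7, 205.6]
tcp_rot: [0.0, 0.706, 0.709, 0.001]
contact_force: [-0.5, 0.3, 0.4]
finger_gap: 35.2
```

>>> {"fn": "step_arm", "kwargs": {"motion": [[[0,-30,-20],[0,0,0]],[[0,-40,-30],[0,0,0]],[[0,-40,-30],[0,0,0]]]}}

```text
time: 31.72
tool_pos: [361.7, 192.8, 233.7]
tcp_rot: [0.001, 0.705, 0.709, 0.001]
contact_force: [1.4, -0.2, 0.3]
finger_gap: 35.3
```

```bash
python3 soap.py | grep -v wrist; python3 - <<'E'
from rig import imaging
from seg import *
for n in("scene","side"):
    p,d=imaging.snapshot(n);c=imaging.camera_info(n);W=world(d,c);M=masks(p)
    k,P=pts(W,d,M["blue"],50,8,(450,640),(100,290)); print(n,"rim",len(P),np.round(np.percentile(P,[1,99],axis=0),1).tolist(), np.round(np.polyfit(P[:,0],P[:,2],1),3))
    k,P=pts(W,d,M["grey"],15,16,(450,720),(-10,120)); print("brush",rect(P))
E
python3 look.py fin
```

```text
31.725 [361.7 192.8 233.7] [ 1.4 -0.2  0.3]
scene green 36 504 [ 528.9 -174.9   89.1   49.9    1. ] [ 532.4 -174.7   36.3]
scene green 24 66 [ 544.1 -191.4   90.8   40.9   34. ] [ 570.3 -176.1   23.5]
scene cream 36 521 [ 5.305e+02 -2.086e+02  8.720e+01  1.168e+02  3.000e-01] [ 532.5 -242.3   36.3]
scene cream 24 61 [ 571.  -242.3    5.    47.     1.9] [ 571.1 -242.1   24.8]
side green 36 648 [ 530.  -174.8   86.4   54.2    0.8] [ 527.6 -179.4   37.5]
side green 24 156 [ 520.1 -195.9   40.7   90.    62.6] [ 496.5 -195.9   26. ]
side cream 36 743 [ 530.6 -243.5   87.3   54.1    1.3] [ 527.8 -246.    37.5]
side cream 24 285 [ 529.8 -231.9   84.7   77.2    1.5] [ 512.4 -264.4   23.8]
scene rim 670 [[487.5, 128.0, 42.3], [589.6, 261.4, 54.4]] [1.0000e-03 4.8125e+01]
brush [548.3  11.1 105.6  38.7   3.7]
side rim 561 [[488.3, 125.3, 42.2], [588.4, 258.1, 53.7]] [2.0000e-03 4.7389e+01]
brush [547.7   9.5 102.5  38.4   1.2]
31.975 [361.6 192.4 231.2] [-0.     0.705  0.709 -0.001] [-0.2 -0.4 -1.1]
```

View pics/fin.png

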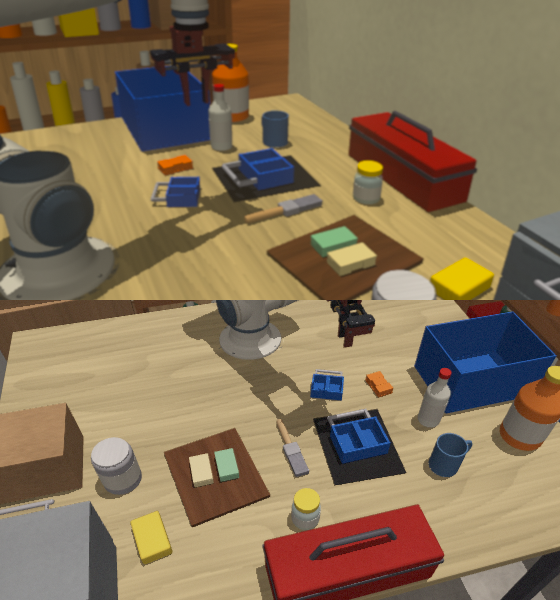

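The final picture shows both bars flat on the board at (201,470) and (227,463), the empty tray flat on the mat at (360,440), and the other things in place.

```bash
python3 -c "
from rig import workorder
print(workorder.hand_in())"
```

```text
the job is handed in; nothing more can be done
None
```

The job is done and handed in at about 32 s of robot time. I tipped the tray over its far end onto the board and rapped it twice by dropping the handle end roughly 40–50 mm. After checking that both bars were out, I lifted the tray off and laid it back on the mat.

**Last checks:**
- **Bars:** both lie flat on the board with their tops at z ≈ 36 mm, at about (530, -175) for the green and (530, -243) for the cream.
- **Tray:** it is empty, level and open side up, centred at about (539, 193). The mat's middle measured about (537, 193).
- **Other things:** the brush measured within about 1 mm of where it started. The rest look unmoved in the pictures, but I did not measure them.

**Did not go to plan:**
- **First touch on the board:** the tray's edge met the board earlier than I had worked out. The wrist read about 42 N for a moment, and the bar slid a few mm in the fingers. That is well under the 120 N wrist limit, and it came through the tray, not the gripper's body.
- **First rap:** I could see only the cream bar come free, so I can't say which of the two raps freed the green one.

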